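# Clamp the jamb block and hold the hatch up to it, hinge knuckles lined up for the pin

### The job

The jamb block is lying loaded in its jig: push the cam clamp's lever all the way down so the block is held fast, without knocking it out of its place. Then pick up the hatch by its pull and bring its hinge knuckle into the gap between the jamb's two knuckles, so that the three bores line up and a pin could be slid straight through, the hatch level and the right way up. Finish while still holding it there, steady and carried by the gripper alone, so that I can put the pin in; leave everything else on the bench where it is.

Things in the scene. Friction and masses are not known exactly. Their poses are not given: they have to be found in the camera images.
- hatch: Small wooden hatch lying face up, board 100 (x) x 110 (y) x 16 mm, 0.2 to 0.4 kg, centre of mass near x = 5 mm. Origin: centre of the board's underside, z up out of the face. On the face a wooden bar pull along y and, along the +x edge, a 3 mm steel hinge leaf (x 22 to 50, y -38 to 38 mm) whose single knuckle stands 12 mm beyond the board's edge.
- hatch_pull (a point): Middle of the hatch's bar pull, at [-12, 0, 44] mm in the hatch's frame, axes as the hatch. The bar is 14 mm wide (x), 90 mm long (y), 16 mm high, open underneath between its two feet (14 x 14 mm, at y = +-36 mm); the board's face is 28 mm below this point. Grip it across x from above.
- hatch_bore (a point): Centre of the bore of the hatch's knuckle, at [62, 0, 25] mm in the hatch's frame, axes as the hatch; the bore runs along y. The knuckle is 22 mm long (y -11 to 11), 18 mm outside diameter, bore 11 mm.
- jamb: Jamb block: pale wooden block 60 (x) x 90 (y) x 22 mm with a steel hinge leaf screwed on its top, lying loose in the jig. Origin: centre of its underside (54 mm above the bench), z up. Its leaf's two knuckles stand 12 mm beyond its -x edge. Matched, the hatch lies on this -x side, its axes parallel to the jamb's, both faces at one height, its underside 60 mm above the bench.
- jamb_bore (a point): Point on the axis of the jamb's two knuckles, midway between them, at [-42, 0, 31] mm in the jamb's frame, axes as the jamb, bores along y; hatch_bore belongs here. Each knuckle: 25 mm long (13 to 38 mm either side), 18 mm outside, bore 11 mm. The gap is 26 mm, open above, below and to -x, with nothing to stop or carry the hatch; all edges pass by 2 to 3 mm when it is lowered in from above.
- jig: Wooden jig fixed to the bench, x -44 to 72, y -72 to 72 mm from its origin, which is on the bench under the loaded jamb block (jamb's axes parallel). A riser, top 54 mm up, x -40 to 52, carries the block in a pocket with 1 to 4 mm of play: fence at +x (69 mm up), front lip (60 mm up), and a steel upright at each end (y = +-49, x 3 to 25, 118 mm up) that carry the cam clamp's axle.
- cam_lever (a joint): Angle of the cam clamp's lever: 0 = all the way down (level, clamped, against its stop), 0.8 to 1.05 rad = raised (open), pointing to the jig's +x and up. Its axle lies along the jig's y at [14, 0, 99] mm in the jig's frame, sprung down. Pushing the lever down turns a cam onto the block; this takes 3 to 6 N at 50 mm from the axle until the hard stop, and it stays where it is left.
- lever_grip (a point): Point on the lever's upper side 50 mm out from its axle; moves with the lever (106 mm above the bench when closed), axes as the jig when closed. The black rubber grip, 20 mm wide and 14 mm thick, reaches from 38 to 118 mm from the axle. A straight push down at 50 mm (measured level) from the axle carries the open lever all the way down.
- cam: The cam on the lever's axle: steel disc 26 mm across, 24 mm wide, 10 mm off centre, origin at the disc's centre; with the lever down it presses on the jamb block's wood behind the hinge leaf with about 18 N.
- hinge_pin: Steel hinge pin, a 7 mm rod 85 mm long with a short bent end, lying on the bench; to be put in by someone else: leave it.
- screw_jar: Bystander: clear jar of screws with a blue lid, 62 mm across, 90 mm high, origin at its foot.
- glue_bottle: Bystander: small white dropper bottle with a blue cap, 27 mm across, 70 mm high, origin at its foot.
- wax_tin: Bystander: round tin, 77 mm across, 33 mm high, origin at its foot.
- tape_measure: Bystander: pocket tape measure standing upright, 42 x 81 x 66 mm, origin at its foot.
- try_square: Bystander: try square lying flat, 189 x 120 x 16 mm, origin under the middle of its outline.

How it is judged (in metres and radians):
On the way:
1. the cam lever is down and its cam presses on the jamb block while the hatch is still down on the bench (value of joint cam_lever below 0.1 rad and contact force between cam and jamb above 5 N and height (world z) of hatch below 0.02 m), for 0.2 s.
At the end, for the whole second after the job is handed in: Lever under 0.10 rad, its cam over 5 N on the jamb; hatch bore within 3 mm of the middle of the jamb's knuckles along each axis, bores parallel to 0.07 rad, hatch level to 0.10 rad, at rest, gripped, clear of bench and jig, under 4 N on the jamb; jamb within 6 mm of its start (value of joint cam_lever below 0.1 rad and contact force between cam and jamb above 5 N and x of hatch_bore in the frame of jamb_bore between -0.003 and 0.003 m and z of hatch_bore in the frame of jamb_bore between -0.003 and 0.003 m and y of hatch_bore in the frame of jamb_bore between -0.003 and 0.003 m and angle between the y axis of hatch and the y axis of jamb, either way round below 0.07 rad and angle between hatch's own z axis and vertical below 0.1 rad and contact force between the fingers and hatch above 3 N and contact force between hatch and jamb below 4 N and contact force between hatch and jig below 0.5 N and height (world z) of hatch above 0.05 m and linear speed of hatch below 0.02 m/s and distance of jamb from where it was at the start of the episode below 0.006 m); the arm keeps its last pose, push and grip.
It fails at once if the jamb block is knocked more than 10 mm out of its place (distance of jamb from where it was at the start of the episode above 0.01 m).
It fails at once if one of the bystanders (pin, jar, bottle, tin, tape, square) is pushed more than 25 mm (distance of any of hinge_pin, screw_jar, glue_bottle, wax_tin, tape_measure, try_square from where it was at the start of the episode above 0.025 m).
It also fails if it takes over 61 s, if anything falls off the work surface, if the arm or the gripper's body presses on something with over 40 N, if the wrist force passes 120 N, or if a joint passes its speed limit or range.

### The arm

A 6-joint arm with a two-finger parallel gripper is mounted at the origin on the work surface; the furniture and walls round the work are solid. World frame = base frame: x ahead of the robot, y to its left, z up, the work surface at z = 0. Lengths are in mm, angles in degrees, forces in N, time in s.
With the tool pointing down it reaches from about 275 to 825 mm from the base axis. Payload 5.2 kg.
Tool frame: the origin (TCP) lies midway between the tips of the shut fingers; the grasp point (between the pads) lies r.hold_point_z behind it (r.hold_point_z is the distance from the TCP to the grasp point, in mm); z points along the fingers, y is the line along which they close (so a half turn about z gives the same grasp; the last joint's range is limited). The gripper opens to 93 mm and grips with 3 to 60 N. Pads are 15 mm wide; open, the fingers measure 128 mm over their backs; the gripper's body (75 mm by 188 mm) begins 65 mm behind the grasp point.
Start: joints at [-11.62, 14.817, 87.949, -0, 77.235, -11.62], TCP at [550.005, 0.023, 218.653] pointing down, gripper open.
Joint ranges: [-179.93, 179.93], [-52.35, 119.4], [10.71, 147.94], [-69.91, 249.91], [12.55, 155.21], [-178.61, 178.61]. Speed limits (degrees/s): [147.25, 147.25, 180, 180, 180, 180].

### API

Orientations are given as a 3x3 rotation matrix whose columns are the frame's x, y, z axes.
In Python, from station import monitor, viewer, job, r gives the robot as it stands.
- The arm moves only by the shell command python3 -m creep 'ROWS' [OPENING]. ROWS is JSON, a list of rows, each an object of numbers: "dx", "dy", "dz": the shift along the tool's x, y, z in cm; "ax", "ay", "az": the turn, a rotation vector about the tool's x, y, z in rad. In form: [{"dx": .., "dy": .., "dz": .., "ax": .., "ay": .., "az": ..}, ...]. A call has 1 to 12 rows; each row shifts and turns the commanded pose from where the row before left it, along the tool's axes as they then stand; what a row does not reach is not made up. A row lasts 1/12 s, in which the tool goes at most 41.7 mm and 7.16 degrees, less where a joint would pass 70% of its speed; a pose out of reach is approached as far as the arm can. A call with a gripper value outside its range is refused whole. OPENING is the closure, from -1 (fully open) to 1 (shut), set as the call begins (- or left out, the last holds). The fingers move at their own pace and stop on an object; the grip force is fixed at half the most. Time passes only in rows, so rows that do not move let the fingers close. It gives the time, the measured TCP pose, the force, the opening and the grip force at its end, in the units of the state.
- monitor.observe(): the state, without advancing time (a new reading comes with each control period).
- viewer.snapshot(name): name is "scene" or "side" or "wrist"; returns the picture (400x640x3 uint8, blue, green, red); there is no depth.
- viewer.camera_info(name): a dict with "mtx" (3x3 intrinsics, pixels), "extrinsics" (4x4, takes a point from camera to world coordinates). Camera axes: x right, y down, z forward; pixel columns grow to the right and rows downward; lengths in mm; the calibration is good to about 2 mm. A picture is of the moment at which its call begins: read the wrist's pose just before it. camera_info takes no time and is no camera call; for the wrist camera it gives the pose at the moment of the call.
- job.close_job(): hands the job in; it is judged then, once.
The state is a dict: "time_s": time; "joints": joint angles; "dq": joint speeds; "joint_efforts": joint torques, N m; "tcp_pos": TCP position; "tool_rot": TCP orientation; "ft_force": force on the tool from outside, world axes, zero at the start; "wrist_torque": the same for the moment, N m; "width": finger opening in mm; "gripper_force": force on a finger pad.
Only numpy, scipy, OpenCV 4.12 (cv2) and the standard library are available. Lean on these libraries where they do the work, as an engineer would, in place of code of your own. Each camera call takes 0.05 s, during which the arm holds its last target. There are 200 camera calls.

## Working session

There is one attempt and no reset: what is moved stays moved. The work goes in short steps, Python scripts to look and compute and a shell command to move; the robot and the scene stay as the last step left them, time stands still between calls to the robot, and variables do not carry over. Pictures are saved under pics/ and viewed, at most 10 in all, crops included, and the job is handed in when it is done.

```bash
ls; mkdir -p pics; python3 - <<'E'
from station import monitor, viewer, job, r
import cv2,numpy as np
np.set_printoptions(precision=3,suppress=True)
s=monitor.observe();print(s,r.hold_point_z)
for n in ["scene","side","wrist"]:
    c=viewer.camera_info(n);print(n,np.array(c["mtx"]),np.array(c["extrinsics"]))
    cv2.imwrite(f"pics/{n}0.png",viewer.snapshot(n))
E
```

```text
pics
{'time_s': 0.0, 'joints': array([-11.619,  14.859,  88.01 ,   0.   ,  77.235, -11.621]), 'dq': array([-0.045,  0.072, -0.053, -0.013, -0.044,  0.046]), 'joint_efforts': array([  0.   , -43.73 , -28.4  ,   0.072,   0.041,  -0.   ]), 'tcp_pos': array([549.457,   0.145, 217.823]), 'tool_rot': array([[-0.   ,  1.   , -0.002],
       [ 1.   ,  0.   ,  0.   ],
       [ 0.   , -0.002, -1.   ]]), 'ft_force': array([ 0.388, -1.038,  0.686]), 'wrist_torque': array([-0.052, -0.011,  0.035]), 'gripper_force': 0.0, 'width': 93.08927021969365} 18.8
scene [[473.041   0.    320.326]
 [  0.    473.041 201.844]
 [  0.      0.      1.   ]] [[  -0.692   -0.419    0.587 -434.777]
 [  -0.721    0.405   -0.562  909.148]
 [  -0.002   -0.813   -0.583  937.309]
 [   0.       0.       0.       1.   ]]
side [[367.654   0.    324.475]
 [  0.    367.654 194.802]
 [  0.      0.      1.   ]] [[  -0.825   -0.332    0.457 -114.   ]
 [  -0.564    0.506   -0.652  854.967]
 [  -0.015   -0.796   -0.605  804.902]
 [   0.       0.       0.       1.   ]]
wrist [[344.335   0.    323.507]
 [  0.    344.335 198.694]
 [  0.      0.      1.   ]] [[  1.      0.001  -0.001 551.171]
 [  0.     -0.967  -0.253  69.661]
 [ -0.001   0.253  -0.967 384.963]
 [  0.      0.      0.      1.   ]]
```

View pics/scene0.png

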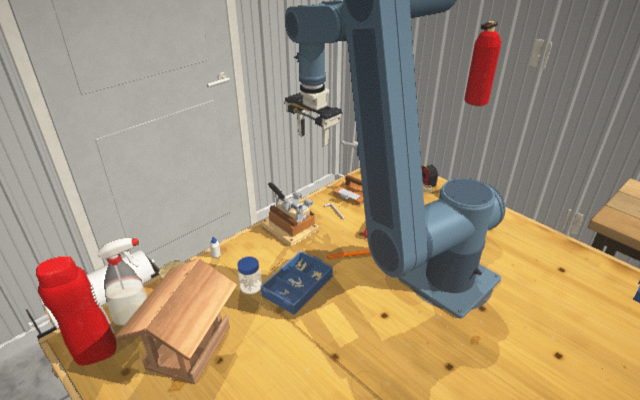

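View pics/wrist0.png

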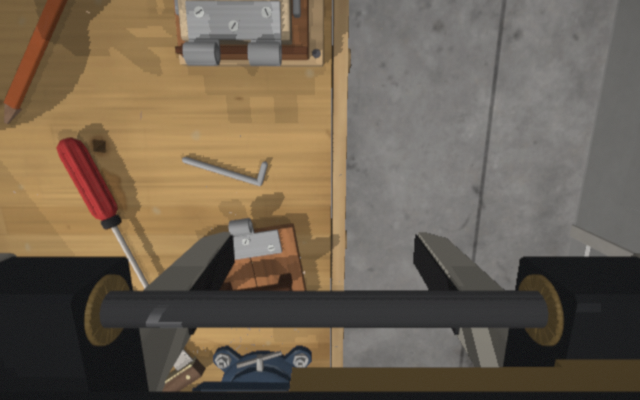

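View pics/side0.png

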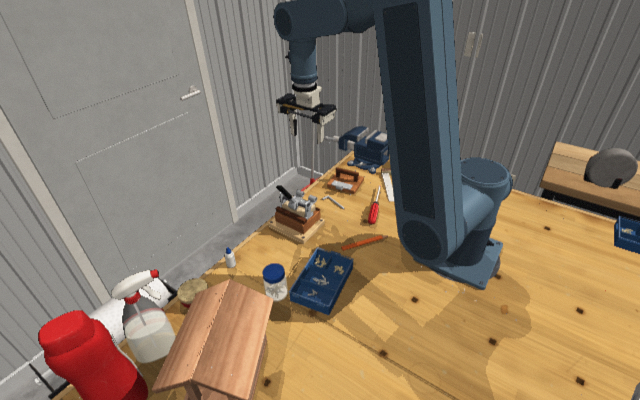

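The wrist view shows the jamb knuckles at about (200,53) and (265,53), with the jig's +x facing world +y. The hatch leaf and knuckle are at about (255,243), with its +x roughly along world +y too. In the side and scene views, the lever is raised away from the knuckles. Next I'll get clear views of the hatch and the jig.

```bash
cat > h.py <<'E'
import numpy as np,cv2
from station import monitor, viewer, job, r
np.set_printoptions(precision=2,suppress=True)
def snap(n,f):
    s=monitor.observe();c=viewer.camera_info(n);im=viewer.snapshot(n);cv2.imwrite(f"pics/{f}.png",im)
    np.savez(f"pics/{f}.npz",K=c["mtx"],E=c["extrinsics"],p=s["tcp_pos"],R=s["tool_rot"]);return im
def ray(f,uv):
    d=np.load(f"pics/{f}.npz");E=d["E"]
    v=E[:3,:3]@np.linalg.solve(d["K"],[uv[0],uv[1],1.]);return E[:3,3],v
def onz(f,uv,z):
    o,v=ray(f,uv);return o+v*(z-o[2])/v[2]
E
python3 -m creep '[{"dx":-2.7,"dy":-1.4,"dz":-1.2},{"dx":-2.7,"dy":-1.4,"dz":-1.2},{"dx":-2.7,"dy":-1.4,"dz":-1.2},{"dx":-2.7,"dy":-1.4,"dz":-1.2},{"dx":-2.7,"dy":-1.4,"dz":-1.2},{},{},{}]' -1
python3 -c "
from h import *
snap('wrist','hatch1')"
python3 -m creep '[{"dx":3.5},{"dx":3.5},{"dx":3.5},{"dx":3.5},{"dx":3.5},{"dx":3.5},{"dx":3.5},{"dx":3.5},{},{},{}]'
python3 -c "
from h import *
snap('wrist','jig1')"
```

```text
$[0]: bad value
$[0]: bad value
```

```bash

python3 -m creep '[{"dx":-2.7,"dy":-1.4,"dz":-1.2,"ax":0,"ay":0,"az":0},{"dx":-2.7,"dy":-1.4,"dz":-1.2,"ax":0,"ay":0,"az":0},{"dx":-2.7,"dy":-1.4,"dz":-1.2,"ax":0,"ay":0,"az":0},{"dx":-2.7,"dy":-1.4,"dz":-1.2,"ax":0,"ay":0,"az":0},{"dx":-2.7,"dy":-1.4,"dz":-1.2,"ax":0,"ay":0,"az":0},{"dx":0,"dy":0,"dz":0,"ax":0,"ay":0,"az":0},{"dx":0,"dy":0,"dz":0,"ax":0,"ay":0,"az":0},{"dx":0,"dy":0,"dz":0,"ax":0,"ay":0,"az":0}]' -1
python3 -c "
from h import *
snap('wrist','hatch1')"
```

```text
time_s: 0.92
tcp_pos: [480.0, -134.7, 278.4]
tool_rot: [[0.001, 1.0, -0.0], [1.0, -0.001, 0.001], [0.001, -0.0, -1.0]]
ft_force: [0.2, 0.6, -0.6]
width: 92.9
gripper_force: 0.0
```

View pics/hatch1.png

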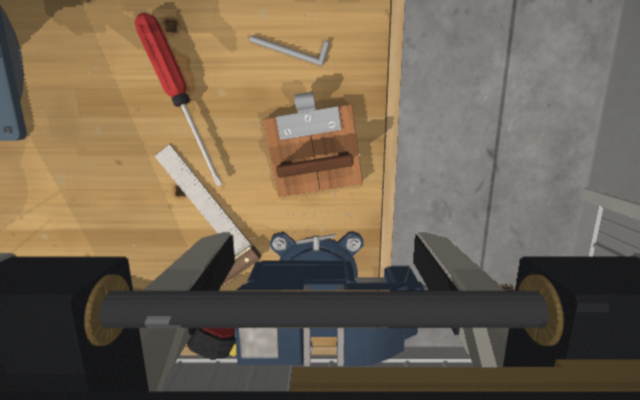

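The view shows the hatch at about (312,150), with leaf corners near (275,115), (337,107), (342,130) and (280,138), the knuckle at (305,102), and the pull from (278,168) to (352,160). The vise stands just below it in the image, i.e. on its −y side.

```bash

python3 -m creep '[{"dx":3.5,"dy":0,"dz":0,"ax":0,"ay":0,"az":0},{"dx":3.5,"dy":0,"dz":0,"ax":0,"ay":0,"az":0},{"dx":3.5,"dy":0,"dz":0,"ax":0,"ay":0,"az":0},{"dx":3.5,"dy":0,"dz":0,"ax":0,"ay":0,"az":0},{"dx":3.5,"dy":0,"dz":0,"ax":0,"ay":0,"az":0},{"dx":3.5,"dy":0,"dz":0,"ax":0,"ay":0,"az":0},{"dx":3.5,"dy":0,"dz":0,"ax":0,"ay":0,"az":0},{"dx":3.5,"dy":0,"dz":0,"ax":0,"ay":0,"az":0},{"dx":0,"dy":0,"dz":0,"ax":0,"ay":0,"az":0},{"dx":0,"dy":0,"dz":0,"ax":0,"ay":0,"az":0},{"dx":0,"dy":0,"dz":0,"ax":0,"ay":0,"az":0}]' 1
python3 - <<'E'
from h import *
snap('wrist','jig1')
im=cv2.imread('pics/hatch1.png')
a=cv2.resize(im[80:210,240:400],None,fx=5,fy=4.6,interpolation=cv2.INTER_CUBIC)
j=cv2.imread('pics/jig1.png')
cv2.imwrite('pics/hatch1z.png',cv2.resize(im[80:200,240:400],None,fx=5,fy=5,interpolation=cv2.INTER_CUBIC))
# board mask by brown hue
hsv=cv2.cvtColor(im,cv2.COLOR_BGR2HSV)
print(hsv[130,355],hsv[180,340],hsv[150,310],hsv[125,300],hsv[220,320],hsv[165,310])
E
```

```text
time_s: 1.88
tcp_pos: [479.5, 145.7, 278.0]
tool_rot: [[-0.002, 1.0, -0.001], [1.0, 0.002, -0.001], [-0.001, -0.001, -1.0]]
ft_force: [0.0, -0.8, 0.8]
width: 24.3
gripper_force: 0.0
[ 14 126 132] [ 13 139 158] [ 12 134 103] [150   2 167] [ 18 120 196] [ 11 136 101]
```

View pics/jig1.png

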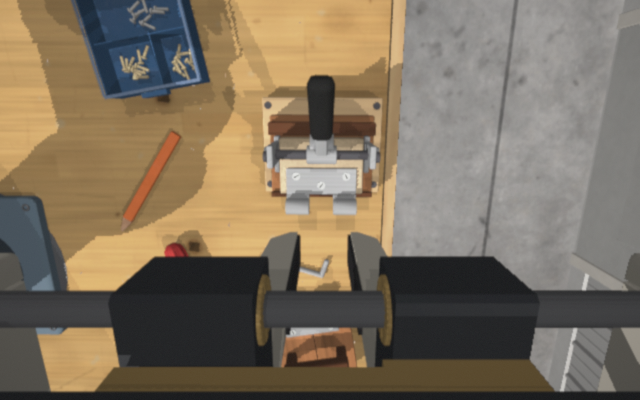

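View pics/hatch1z.png

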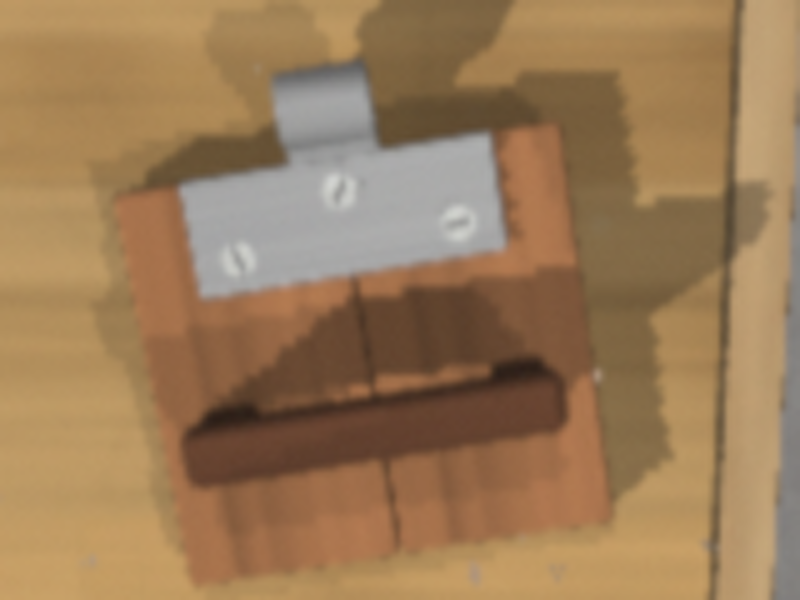

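The jig view shows the lever pointing straight up the image (+y world) with its black grip at (320,75)-(320,140). The jamb leaf is at (320,180), with knuckles at (297,204) and (344,204). The hatch zoom gives clear leaf and board corners.

```bash
cat >> h.py <<'E'
def fit(f,M,U,z):
    """2D rigid fit of model points M (mm, in plane z each) to pixels U -> yaw(deg), origin, residuals"""
    P=np.array([onz(f,u,zz)[:2] for u,zz in zip(U,z)]);M=np.array(M,float)
    m,p=M.mean(0),P.mean(0);H=(M-m).T@(P-p)
    a=np.arctan2(H[0,1]-H[1,0],H[0,0]+H[1,1]);R=np.array([[np.cos(a),-np.sin(a)],[np.sin(a),np.cos(a)]])
    t=p-R@m;return np.degrees(a),t,P-(M@R.T+t)
E
python3 - <<'E'
from h import *
Z=np.array([(180,182),(490,131),(506,246),(200,298),(115,195),(560,123),(610,520),(193,585)],float)
U=(Z+.5)/5-.5+[240,80]
M=[(50,38),(50,-38),(22,-38),(22,38),(50,55),(50,-55),(-50,-55),(-50,55)]
print(fit('hatch1',M,U,[19]*4+[16]*4))
print(fit('hatch1',M[:4],U[:4],[19]*4)[:2],fit('hatch1',M[4:],U[4:],[16]*4)[:2])
im=cv2.imread('pics/jig1.png')
cv2.imwrite('pics/jig1z.png',cv2.resize(im[85:225,250:395],None,fx=5,fy=4.2,interpolation=cv2.INTER_CUBIC))
E
```

```text
(np.float64(98.9824809956301), array([ 468.78, -116.98]), array([[ 0.29, -0.02],
       [-0.21, -0.07],
       [-0.43,  0.59],
       [-0.17,  0.01],
       [ 0.77, -0.48],
       [-0.07, -0.85],
       [-0.99,  0.33],
       [ 0.8 ,  0.48]]))
(np.float64(99.13023934620986), array([ 468.74, -116.83])) (np.float64(98.89717943905266), array([ 468.91, -117.11]))
```

View pics/jig1z.png

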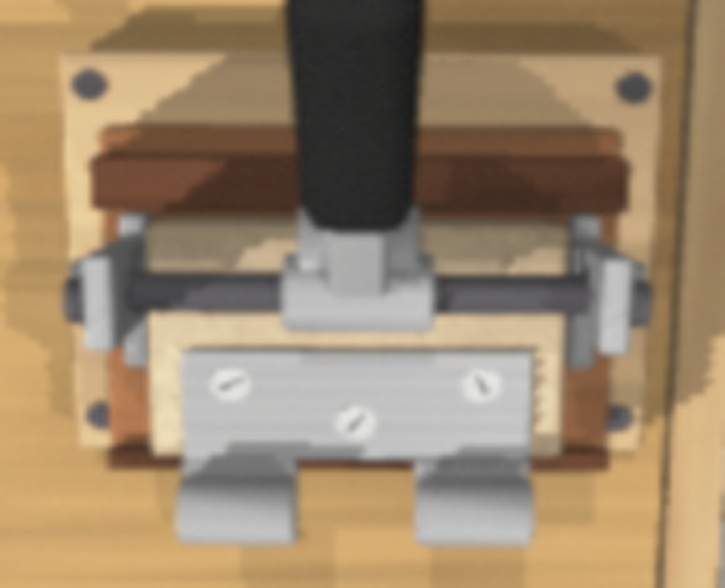

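The jig zoom shows the jamb leaf corners at (184,350), (532,350), (184,458) and (529,460), with knuckle ends at columns 177/295 and 416/532 and their lower edge at row 542. The base plate corners are at (60,52), (660,55), (80,450) and (640,450).

```bash
python3 - <<'E'
from h import *
Z=np.array([(184,350),(532,350),(529,460),(184,458),(177,541),(295,541),(416,543),(532,543)],float)
U=(Z+.5)/[5,4.2]-.5+[250,85]
P=np.array([onz('jig1',u,z)[:2] for u,z in zip(U,[79]*4+[87.4]*4)]);print(P)
M=[(-2,38),(-2,-38),(-30,-38),(-30,38),(-50.7,38),(-50.7,13),(-50.7,-13),(-50.7,-38)]
a,t,res=fit('jig1',M,U,[79]*4+[87.4]*4)
print(a,t,res)
b=fit('jig1',M[4:],U[4:],[87.4]*4);print(b)
def w(x,y):
    c,s=np.cos(np.radians(a)),np.sin(np.radians(a));return t+[c*x-s*y,s*x+c*y]
print('bore',w(-42,0),'lever push',w(64,0))
for z in(0,8,12): print(z,fit('jig1',[(72,72),(72,-72)],(np.array([(60,52),(661,55)])+.5)/[5,4.2]-.5+[250,85],[z]*2))
# lever grip centre: black mask axis
im=cv2.imread('pics/jig1.png');hsv=cv2.cvtColor(im,cv2.COLOR_BGR2HSV)
m=(hsv[...,2]<60)[75:140,300:345]
for rr in (8,25,45,60): c=np.where(m[rr])[0]+300;print(rr+75,c.min(),c.max(),onz('jig1',(c.mean(),rr+75),195-rr)[:2])
# vise height: lower-front bits in hatch1 vs side
E
```

```text
[[440.85 153.34]
 [515.58 153.56]
 [515.7  124.59]
 [440.15 124.9 ]
 [439.02 104.87]
 [464.65 104.95]
 [490.94 104.49]
 [516.13 104.57]]
89.73514494684441 [478.03 155.26] [[ 0.83 -0.09]
 [-0.44  0.48]
 [-0.2  -0.49]
 [ 0.26 -0.53]
 [-0.78  0.14]
 [-0.15  0.33]
 [ 0.14 -0.01]
 [ 0.33  0.18]]
(np.float64(89.69167650794778), array([477.96, 155.42]), array([[-0.66, -0.05],
       [-0.03,  0.16],
       [ 0.25, -0.16],
       [ 0.45,  0.05]]))
bore [477.84 113.26] lever push [478.33 219.26]
0 (np.float64(89.82561673001895), array([477.95, 156.54]), array([[-2.54,  0.01],
       [ 2.54, -0.01]]))
8 (np.float64(89.82561673001894), array([478. , 156.3]), array([[-1.2,  0. ],
       [ 1.2, -0. ]]))
12 (np.float64(89.82561673001894), array([478.03, 156.18]), array([[-0.53,  0.  ],
       [ 0.53, -0.  ]]))
83 308 333 [478.47 232.81]
100 309 333 [478.7  221.56]
120 310 332 [478.55 205.94]
135 312 331 [478.88 192.48]
```

Both fits are consistent to within 1 mm. The jamb is at (478.0,155.3) with yaw 89.7°, the bore at (477.8,113.3,85) and the push point at (478.3,219.3). Next I'll push the lever down.

```bash

python3 -m creep '[{"dx":2.5,"dy":-0.05,"dz":0,"ax":0,"ay":0,"az":0},{"dx":2.45,"dy":-0.05,"dz":0,"ax":0,"ay":0,"az":0},{"dx":2.4,"dy":0,"dz":0,"ax":0,"ay":0,"az":0},{"dx":0,"dy":0,"dz":2.5,"ax":0,"ay":0,"az":0},{"dx":0,"dy":0,"dz":2.5,"ax":0,"ay":0,"az":0},{"dx":0,"dy":0,"dz":1.5,"ax":0,"ay":0,"az":0},{"dx":0,"dy":0,"dz":1.2,"ax":0,"ay":0,"az":0},{"dx":0,"dy":0,"dz":1.2,"ax":0,"ay":0,"az":0},{"dx":0,"dy":0,"dz":1.2,"ax":0,"ay":0,"az":0},{"dx":0,"dy":0,"dz":1.2,"ax":0,"ay":0,"az":0}]' 1
python3 -m creep '[{"dx":0,"dy":0,"dz":1.0,"ax":0,"ay":0,"az":0},{"dx":0,"dy":0,"dz":1.0,"ax":0,"ay":0,"az":0},{"dx":0,"dy":0,"dz":1.0,"ax":0,"ay":0,"az":0},{"dx":0,"dy":0,"dz":0.8,"ax":0,"ay":0,"az":0},{"dx":0,"dy":0,"dz":0.6,"ax":0,"ay":0,"az":0},{"dx":0,"dy":0,"dz":0.5,"ax":0,"ay":0,"az":0},{"dx":0,"dy":0,"dz":0.3,"ax":0,"ay":0,"az":0},{"dx":0,"dy":0,"dz":0,"ax":0,"ay":0,"az":0},{"dx":0,"dy":0,"dz":0,"ax":0,"ay":0,"az":0}]'
```

```text
time_s: 2.77
tcp_pos: [479.6, 216.9, 165.1]
tool_rot: [[0.002, 1.0, 0.0], [1.0, -0.002, -0.0], [-0.0, 0.0, -1.0]]
ft_force: [-0.1, -0.5, 1.0]
width: 0.8
gripper_force: 0.4
time_s: 3.52
tcp_pos: [480.8, 219.0, 114.9]
tool_rot: [[0.001, 1.0, 0.004], [1.0, -0.001, 0.002], [0.002, 0.004, -1.0]]
ft_force: [1.4, 3.8, 5.4]
width: 0.8
gripper_force: 2.3
```

```bash

python3 -m creep '[{"dx":0,"dy":-0.1,"dz":0.3,"ax":0,"ay":0,"az":0},{"dx":0,"dy":0,"dz":0.3,"ax":0,"ay":0,"az":0},{"dx":0,"dy":0,"dz":0.2,"ax":0,"ay":0,"az":0},{"dx":0,"dy":0,"dz":0.1,"ax":0,"ay":0,"az":0},{"dx":0,"dy":0,"dz":0,"ax":0,"ay":0,"az":0},{"dx":0,"dy":0,"dz":0,"ax":0,"ay":0,"az":0}]'
```

```text
time_s: 4.02
tcp_pos: [480.7, 220.2, 106.7]
tool_rot: [[0.002, 1.0, 0.006], [1.0, -0.002, 0.005], [0.005, 0.006, -1.0]]
ft_force: [0.5, 7.9, 8.4]
width: 0.5
gripper_force: 4.2
```

```bash

python3 -m creep '[{"dx":0,"dy":0,"dz":0.1,"ax":0,"ay":0,"az":0},{"dx":0,"dy":0,"dz":0.1,"ax":0,"ay":0,"az":0},{"dx":0,"dy":0,"dz":0.1,"ax":0,"ay":0,"az":0},{"dx":0,"dy":0,"dz":0,"ax":0,"ay":0,"az":0},{"dx":0,"dy":0,"dz":0,"ax":0,"ay":0,"az":0}]'
```

```text
time_s: 4.43
tcp_pos: [480.9, 220.5, 105.6]
tool_rot: [[0.002, 1.0, 0.007], [1.0, -0.002, 0.005], [0.005, 0.007, -1.0]]
ft_force: [-3.7, 6.5, 22.3]
width: 0.1
gripper_force: 11.0
```

The force rose to 22 N at 105.6 mm, so the lever is at its stop. I'll lift off and look again.

```bash

python3 -m creep '[{"dx":0,"dy":0,"dz":-1.5,"ax":0,"ay":0,"az":0},{"dx":0,"dy":0,"dz":-3.3,"ax":0,"ay":0,"az":0},{"dx":0,"dy":0,"dz":-3.5,"ax":0,"ay":0,"az":0},{"dx":0,"dy":0,"dz":-3.5,"ax":0,"ay":0,"az":0},{"dx":-2.0,"dy":0,"dz":-3.0,"ax":0,"ay":0,"az":0},{"dx":-2.6,"dy":0,"dz":-2.6,"ax":0,"ay":0,"az":0},{"dx":-3.0,"dy":0,"dz":0,"ax":0,"ay":0,"az":0},{"dx":0,"dy":0,"dz":0,"ax":0,"ay":0,"az":0},{"dx":0,"dy":0,"dz":0,"ax":0,"ay":0,"az":0},{"dx":0,"dy":0,"dz":0,"ax":0,"ay":0,"az":0}]' 
python3 - <<'E'
from h import *
im=snap('wrist','jig2')
cv2.imwrite('pics/jig2z.png',cv2.resize(im[55:225,250:395],None,fx=5,fy=3.5,interpolation=cv2.INTER_CUBIC))
E
```

```text
time_s: 5.27
tcp_pos: [477.8, 142.3, 275.0]
tool_rot: [[0.002, 1.0, -0.001], [1.0, -0.002, 0.001], [0.001, -0.001, -1.0]]
ft_force: [-0.9, 0.9, -0.7]
width: 0.4
gripper_force: 0.0
```

View pics/jig2z.png

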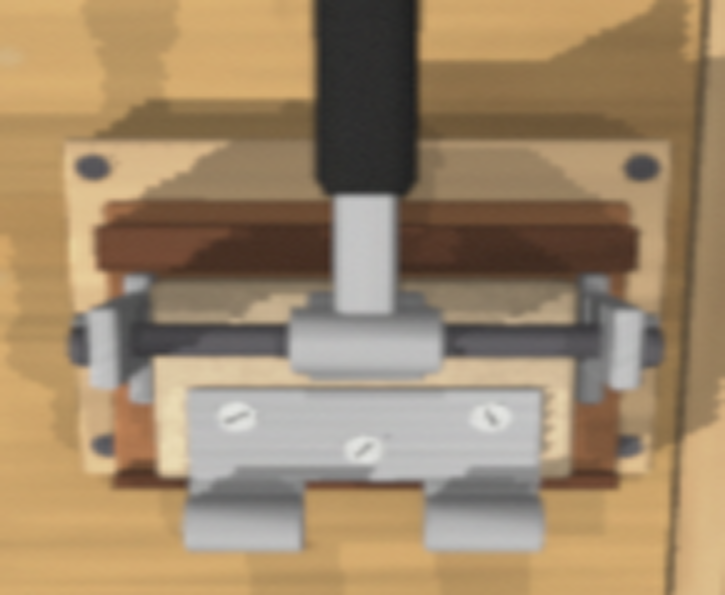

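The lever is level and the jamb leaf is in place. Before the grasp I'll check that the jamb did not move, and find the vise height since the gripper body will pass near it.

```bash
python3 - <<'E'
from h import *
Z=np.array([(188,388),(540,388),(540,478),(188,478),(184,550),(302,550),(425,550),(543,550)],float)
U=(Z+.5)/[5,3.5]-.5+[250,55]
M=[(-2,38),(-2,-38),(-30,-38),(-30,38),(-50.7,38),(-50.7,13),(-50.7,-13),(-50.7,-38)]
print(fit('jig2',M,U,[79]*4+[87.4]*4))
print(fit('jig2',M[4:],U[4:],[87.4]*4)[:2])
c=viewer.camera_info('side');E=np.array(c['extrinsics']);K=np.array(c['mtx'])
im=cv2.imread('pics/side0.png');x0,y0=320,105
big=cv2.resize(im[y0:y0+100,x0:x0+110],None,fx=6,fy=6,interpolation=cv2.INTER_CUBIC)
for col,cl in ((262,(0,0,255)),(350,(0,255,255))):
  for h in range(0,181,20):
    p=onz('hatch1',(col,262),h);q=K@(E[:3,:3].T@(p-E[:3,3]));q=q[:2]/q[2]
    pt=tuple(int(v) for v in ((q-[x0,y0])*6+3))
    cv2.circle(big,pt,3,cl,-1);cv2.putText(big,str(h),(pt[0]+5,pt[1]),0,.4,cl,1)
    if h%60==0:print(col,h,p,q)
cv2.imwrite('pics/vise.png',big)
E
```

```text
(np.float64(89.8888769675119), array([477.82, 155.36]), array([[ 0.63,  0.06],
       [-0.53,  0.11],
       [ 0.18,  0.02],
       [-0.11, -0.03],
       [-0.65, -0.07],
       [-0.27, -0.05],
       [ 0.19, -0.03],
       [ 0.56, -0.01]]))
(np.float64(89.93146927598524), array([477.74, 155.32]))
262 0 [ 394.93 -273.29    0.  ] [382.24 169.59]
262 60 [ 406.58 -245.27   60.  ] [377.39 158.92]
262 120 [ 418.23 -217.24  120.  ] [372.18 147.48]
262 180 [ 429.88 -189.21  180.  ] [366.57 135.17]
350 0 [ 518.51 -273.37    0.  ] [355.29 160.54]
350 60 [ 513.51 -245.33   60.  ] [353.31 151.15]
350 120 [ 508.52 -217.29  120.  ] [351.18 140.98]
350 180 [ 503.52 -189.25  180.  ] [348.86 129.96]
```

View pics/vise.png

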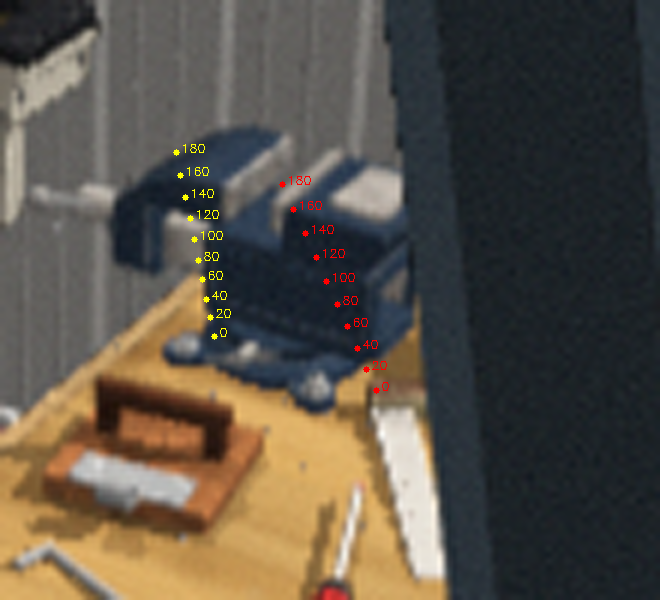

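The vise view shows it rising to about 160-170 mm at y ≈ −195, so the gripper body (±94 mm along hatch x) would strike it if I gripped the pull where the hatch lies. I'll first hold the hatch by its knuckle, whose underside is 16 mm up and clear of the pin. With the body turned the narrow way, I can then slide the hatch about 45 mm towards +y.

```bash

python3 -m creep '[{"dx":-3.9,"dy":-0.4,"dz":0,"ax":0,"ay":0,"az":0},{"dx":-3.9,"dy":-0.4,"dz":0,"ax":0,"ay":0,"az":0},{"dx":-3.9,"dy":-0.4,"dz":0,"ax":0,"ay":0,"az":0},{"dx":-3.9,"dy":-0.4,"dz":0,"ax":0,"ay":0,"az":0},{"dx":-3.95,"dy":-0.3,"dz":0,"ax":0,"ay":0,"az":0},{"dx":0,"dy":0,"dz":3,"ax":0,"ay":0,"az":-0.08},{"dx":0,"dy":0,"dz":3.5,"ax":0,"ay":0,"az":-0.077},{"dx":0,"dy":0,"dz":3.5,"ax":0,"ay":0,"az":0},{"dx":0,"dy":0,"dz":3.5,"ax":0,"ay":0,"az":0},{"dx":0,"dy":0,"dz":3,"ax":0,"ay":0,"az":0},{"dx":0,"dy":0,"dz":0,"ax":0,"ay":0,"az":0},{"dx":0,"dy":0,"dz":0,"ax":0,"ay":0,"az":0}]' 0
```

```text
time_s: 6.32
tcp_pos: [457.8, -51.8, 109.4]
tool_rot: [[-0.157, 0.988, -0.005], [0.988, 0.157, 0.002], [0.003, -0.004, -1.0]]
ft_force: [-0.0, -0.8, 0.3]
width: 46.1
gripper_force: 0.0
```

```bash

python3 -m creep '[{"dx":-0.1,"dy":0.05,"dz":2.5,"ax":0,"ay":0,"az":0},{"dx":0,"dy":0,"dz":2.5,"ax":0,"ay":0,"az":0},{"dx":0,"dy":0,"dz":2.2,"ax":0,"ay":0,"az":0},{"dx":0,"dy":0,"dz":1.5,"ax":0,"ay":0,"az":0},{"dx":0,"dy":0,"dz":1,"ax":0,"ay":0,"az":0},{"dx":0,"dy":0,"dz":0,"ax":0,"ay":0,"az":0},{"dx":0,"dy":0,"dz":0,"ax":0,"ay":0,"az":0}]' 0
python3 -m creep '[{"dx":0,"dy":0,"dz":0,"ax":0,"ay":0,"az":0},{"dx":0,"dy":0,"dz":0,"ax":0,"ay":0,"az":0},{"dx":0,"dy":0,"dz":0,"ax":0,"ay":0,"az":0},{"dx":0,"dy":0,"dz":0,"ax":0,"ay":0,"az":0},{"dx":0,"dy":0,"dz":0,"ax":0,"ay":0,"az":0},{"dx":0,"dy":0,"dz":0,"ax":0,"ay":0,"az":0}]' 1
```

```text
time_s: 6.9
tcp_pos: [461.2, -54.0, 15.0]
tool_rot: [[-0.157, 0.988, 0.002], [0.988, 0.157, -0.001], [-0.001, 0.002, -1.0]]
ft_force: [0.1, 0.2, -0.8]
width: 46.6
gripper_force: 0.0
time_s: 7.4
tcp_pos: [459.4, -53.9, 14.3]
tool_rot: [[-0.156, 0.988, -0.0], [0.988, 0.156, -0.0], [-0.0, -0.0, -1.0]]
ft_force: [-2.6, 0.6, 5.8]
width: 21.7
gripper_force: 30.0
```

```bash

python3 -m creep '[{"dx":0.4,"dy":0.06,"dz":0,"ax":0,"ay":0,"az":0},{"dx":0.8,"dy":0.13,"dz":0,"ax":0,"ay":0,"az":0},{"dx":0.8,"dy":0.13,"dz":0,"ax":0,"ay":0,"az":0},{"dx":0.8,"dy":0.13,"dz":0,"ax":0,"ay":0,"az":0},{"dx":0.8,"dy":0.13,"dz":0,"ax":0,"ay":0,"az":0},{"dx":0.6,"dy":0.1,"dz":0,"ax":0,"ay":0,"az":0},{"dx":0.2,"dy":0.03,"dz":0,"ax":0,"ay":0,"az":0},{"dx":0,"dy":0,"dz":0,"ax":0,"ay":0,"az":0},{"dx":0,"dy":0,"dz":0,"ax":0,"ay":0,"az":0}]'
python3 -m creep '[{"dx":0,"dy":0,"dz":0,"ax":0,"ay":0,"az":0},{"dx":0,"dy":0,"dz":0,"ax":0,"ay":0,"az":0},{"dx":0,"dy":0,"dz":0,"ax":0,"ay":0,"az":0},{"dx":0,"dy":0,"dz":0,"ax":0,"ay":0,"az":0}]' 0
```

```text
time_s: 8.15
tcp_pos: [460.6, -8.4, 14.2]
tool_rot: [[-0.157, 0.988, 0.002], [0.988, 0.157, -0.0], [-0.0, 0.002, -1.0]]
ft_force: [-0.4, -2.0, 6.7]
width: 21.6
gripper_force: 29.9
time_s: 8.48
tcp_pos: [459.2, -8.6, 13.3]
tool_rot: [[-0.157, 0.988, -0.001], [0.988, 0.157, 0.001], [0.001, -0.001, -1.0]]
ft_force: [-0.3, 0.3, 0.5]
width: 43.2
gripper_force: 0.0
```

```bash

python3 -m creep '[{"dx":0,"dy":0,"dz":-3,"ax":0,"ay":0,"az":0},{"dx":0,"dy":0,"dz":-3.8,"ax":0,"ay":0,"az":0},{"dx":0,"dy":0,"dz":-3.8,"ax":0,"ay":0,"az":0},{"dx":0,"dy":0,"dz":-3.8,"ax":0,"ay":0,"az":0},{"dx":0,"dy":0,"dz":-3.8,"ax":0,"ay":0,"az":0},{"dx":-2,"dy":0,"dz":-3.4,"ax":0,"ay":0,"az":0},{"dx":-3,"dy":0,"dz":-2,"ax":0,"ay":0,"az":0},{"dx":-3,"dy":0,"dz":0,"ax":0,"ay":0,"az":0},{"dx":0,"dy":0,"dz":0,"ax":0,"ay":0,"az":0},{"dx":0,"dy":0,"dz":0,"ax":0,"ay":0,"az":0},{"dx":0,"dy":0,"dz":0,"ax":0,"ay":0,"az":0}]' 0
python3 - <<'E'
from h import *
im=snap('wrist','hatch2')
hsv=cv2.cvtColor(im,cv2.COLOR_BGR2HSV)
g=((hsv[...,1]<40)&(hsv[...,2]>110)).astype(np.uint8)
g[:,:200]=0;g[:,375:]=0;g[230:]=0
n,l,st,c=cv2.connectedComponentsWithStats(g)
for i in range(1,n):
    if st[i,4]>60: print(st[i],c[i])
i=1+np.argmax(st[1:,4]);m=(l==i).astype(np.uint8)
m=cv2.morphologyEx(m,cv2.MORPH_CLOSE,np.ones((5,5)));
m2=cv2.morphologyEx(m,cv2.MORPH_OPEN,np.ones((21,21)))
print(cv2.minAreaRect(cv2.findContours(m2,0,1)[0][0]),cv2.boxPoints(cv2.minAreaRect(cv2.findContours(m,0,1)[0][0])))
dk=((hsv[...,0]<14)&(hsv[...,1]>120)&(hsv[...,2]<95)).astype(np.uint8)
E
```

```text
time_s: 9.4
tcp_pos: [471.6, -87.7, 248.8]
tool_rot: [[-0.156, 0.988, -0.002], [0.988, 0.156, 0.002], [0.002, -0.002, -1.0]]
ft_force: [-0.1, -0.6, -0.3]
width: 46.6
gripper_force: 0.0
[ 269   66   90   72 2444] [321.65 114.53]
[200 160  16  52 214] [206.38 188.5 ]
[200 216   9  14  66] [202.5  224.59]
((325.0, 124.5), (25.0, 66.0), 90.0) [[266.8  135.19]
 [269.04  65.9 ]
 [360.1   68.84]
 [357.87 138.12]]
```

```bash
python3 - <<'E'
from h import *
im=cv2.imread('pics/hatch2.png');hsv=cv2.cvtColor(im,cv2.COLOR_BGR2HSV)
g=((hsv[...,1]<60)&(hsv[...,2]>100))
for v in range(108,142,3):
    c=np.where(g[v,270:375])[0]+270;print('row',v,c.min() if len(c) else 0,c.max() if len(c) else 0,len(c))
for u in (292,300,345,352):
    c=np.where(g[85:150,u])[0]+85;print('col',u,c.min(),c.max(),len(c))
d=np.load('pics/hatch2.npz');E=d['E'];K=d['K']
a=np.radians(98.98);t=np.array([468.8,-71.8])
for x,y,z in [(50,38,19),(50,-38,19),(22,-38,19),(22,38,19)]:
    p=np.r_[t+[np.cos(a)*x-np.sin(a)*y,np.sin(a)*x+np.cos(a)*y],z];q=K@(E[:3,:3].T@(p-E[:3,3]));print(q[:2]/q[2])
E
```

```text
row 108 315 335 21
row 111 315 335 21
row 114 292 359 68
row 117 291 358 68
row 120 291 358 68
row 123 292 358 67
row 126 292 358 67
row 129 292 358 67
row 132 292 358 67
row 135 292 358 67
row 138 0 0 0
row 141 0 0 0
col 292 112 136 25
col 300 85 137 29
col 345 85 137 39
col 352 112 137 26
[288.37 111.97]
[356.36 111.95]
[355.78 137.32]
[289.01 137.34]
```

```bash
python3 - <<'E'
from h import *
U=[(291.2,111.6),(358.7,111.6),(358.5,137.6),(291.5,137.6)]
a,t,res=fit('hatch2',[(50,38),(50,-38),(22,-38),(22,38)],U,[19]*4);print(a,t,res)
c,s=np.cos(np.radians(a)),np.sin(np.radians(a))
p=t+np.array([c,s])*-12;print('pull',p)
st=monitor.observe();print(st['joints'],st['tcp_pos'],st['tool_rot'][:,:2].T[:, :2])
d=np.r_[p,0]-st['tcp_pos'];print(st['tool_rot'].T@d)
# leaf-independent: pull bar dark mask
im=cv2.imread('pics/hatch2.png');hsv=cv2.cvtColor(im,cv2.COLOR_BGR2HSV)
for u in (300,325,350): print(u,hsv[136:190:2,u,2])
E
```

```text
98.98450934709336 [471.69 -71.3 ] [[ 0.19  0.4 ]
 [-0.37  0.28]
 [ 0.23 -0.33]
 [-0.05 -0.35]]
pull [473.56 -83.15]
[-23.87   6.42  94.13   0.03  79.59 -32.88] [471.54 -87.32 248.73] [[-0.16  0.99]
 [ 0.99  0.16]]
[  3.37   3.08 248.73]
300 [173 165 168 166 154 146 145 146 145 126 101  99 101 105  70  79 107 110
 107 104  98 135 150 150 150 152 162]
325 [174 147 145 133  99  94  94  94  94 100 102  97 136 164 108  73 105 107
 103 102 100 127 155 156 155 153 159]
350 [174 173 173 150 125 121 111 104 104 104 104 103 116 104  62  64  97 106
 107 106 105 123 157 158 157 158 163]
```

```bash

python3 -m creep '[{"dx":0.34,"dy":0.31,"dz":0,"ax":0,"ay":0,"az":0.12},{"dx":0,"dy":0,"dz":0,"ax":0,"ay":0,"az":0.12},{"dx":0,"dy":0,"dz":0,"ax":0,"ay":0,"az":0.12},{"dx":0,"dy":0,"dz":0,"ax":0,"ay":0,"az":0.12},{"dx":0,"dy":0,"dz":0,"ax":0,"ay":0,"az":0.12},{"dx":0,"dy":0,"dz":0,"ax":0,"ay":0,"az":0.12},{"dx":0,"dy":0,"dz":0,"ax":0,"ay":0,"az":0.12},{"dx":0,"dy":0,"dz":0,"ax":0,"ay":0,"az":0.12},{"dx":0,"dy":0,"dz":0,"ax":0,"ay":0,"az":0.12},{"dx":0,"dy":0,"dz":0,"ax":0,"ay":0,"az":0.12},{"dx":0,"dy":0,"dz":0,"ax":0,"ay":0,"az":0.12},{"dx":0,"dy":0,"dz":0,"ax":0,"ay":0,"az":0.12}]' 0
python3 -m creep '[{"dx":0,"dy":0,"dz":2,"ax":0,"ay":0,"az":0.12},{"dx":0,"dy":0,"dz":3.5,"ax":0,"ay":0,"az":0.011},{"dx":0,"dy":0,"dz":3.5,"ax":0,"ay":0,"az":0},{"dx":0,"dy":0,"dz":3.5,"ax":0,"ay":0,"az":0},{"dx":0,"dy":0,"dz":2.5,"ax":0,"ay":0,"az":0},{"dx":0,"dy":0,"dz":0,"ax":0,"ay":0,"az":0},{"dx":0,"dy":0,"dz":0,"ax":0,"ay":0,"az":0},{"dx":0,"dy":0,"dz":0,"ax":0,"ay":0,"az":0}]'
```

```text
time_s: 10.45
tcp_pos: [474.3, -82.9, 249.0]
tool_rot: [[0.96, 0.28, -0.001], [0.28, -0.96, 0.001], [-0.001, -0.001, -1.0]]
ft_force: [0.4, -1.1, 0.4]
width: 46.6
gripper_force: 0.0
time_s: 11.12
tcp_pos: [475.6, -84.2, 100.8]
tool_rot: [[0.988, 0.157, 0.001], [0.157, -0.988, -0.0], [0.001, 0.001, -1.0]]
ft_force: [0.7, 0.5, 0.6]
width: 46.5
gripper_force: 0.0
```

```bash

python3 -m creep '[{"dx":0,"dy":0,"dz":2,"ax":0,"ay":0,"az":0},{"dx":0,"dy":0,"dz":2,"ax":0,"ay":0,"az":0},{"dx":0,"dy":0,"dz":1.5,"ax":0,"ay":0,"az":0},{"dx":0,"dy":0,"dz":1.2,"ax":0,"ay":0,"az":0},{"dx":0,"dy":0,"dz":0.7,"ax":0,"ay":0,"az":0},{"dx":0,"dy":0,"dz":0,"ax":0,"ay":0,"az":0},{"dx":0,"dy":0,"dz":0,"ax":0,"ay":0,"az":0}]'
python3 -m creep '[{"dx":0,"dy":0,"dz":0,"ax":0,"ay":0,"az":0},{"dx":0,"dy":0,"dz":0,"ax":0,"ay":0,"az":0},{"dx":0,"dy":0,"dz":0,"ax":0,"ay":0,"az":0},{"dx":0,"dy":0,"dz":0,"ax":0,"ay":0,"az":0},{"dx":0,"dy":0,"dz":0,"ax":0,"ay":0,"az":0},{"dx":0,"dy":0,"dz":0,"ax":0,"ay":0,"az":0},{"dx":0,"dy":0,"dz":0,"ax":0,"ay":0,"az":0},{"dx":0,"dy":0,"dz":0,"ax":0,"ay":0,"az":0}]' 1
```

```text
time_s: 11.7
tcp_pos: [475.8, -84.7, 26.8]
tool_rot: [[0.988, 0.156, 0.002], [0.156, -0.988, -0.001], [0.002, 0.001, -1.0]]
ft_force: [0.0, 0.4, 0.5]
width: 46.3
gripper_force: 0.0
time_s: 12.37
tcp_pos: [474.8, -84.1, 25.9]
tool_rot: [[0.988, 0.156, 0.0], [0.156, -0.988, 0.001], [0.0, -0.001, -1.0]]
ft_force: [-0.6, 3.4, 5.5]
width: 13.6
gripper_force: 30.0
```

```bash

python3 -m creep '[{"dx":0,"dy":0,"dz":-0.5,"ax":0,"ay":0,"az":0},{"dx":0,"dy":0,"dz":-1.5,"ax":0,"ay":0,"az":0},{"dx":0,"dy":0,"dz":-2.5,"ax":0,"ay":0,"az":0},{"dx":0,"dy":0,"dz":-2.5,"ax":0,"ay":0,"az":0},{"dx":0,"dy":0,"dz":-2.5,"ax":0,"ay":0,"az":0.05},{"dx":0,"dy":0,"dz":-1.5,"ax":0,"ay":0,"az":0.06},{"dx":0,"dy":0,"dz":-1,"ax":0,"ay":0,"az":0.048},{"dx":0,"dy":0,"dz":0,"ax":0,"ay":0,"az":0},{"dx":0,"dy":0,"dz":0,"ax":0,"ay":0,"az":0},{"dx":0,"dy":0,"dz":0,"ax":0,"ay":0,"az":0}]'
python3 -m creep '[{"dx":0.03,"dy":-1,"dz":0,"ax":0,"ay":0,"az":0},{"dx":0.1,"dy":-2,"dz":0,"ax":0,"ay":0,"az":0},{"dx":0.1,"dy":-2.5,"dz":0,"ax":0,"ay":0,"az":0},{"dx":0.1,"dy":-2.5,"dz":0,"ax":0,"ay":0,"az":0},{"dx":0.1,"dy":-2,"dz":0,"ax":0,"ay":0,"az":0},{"dx":0,"dy":-1.35,"dz":0,"ax":0,"ay":0,"az":0},{"dx":0,"dy":-1,"dz":0,"ax":0,"ay":0,"az":0},{"dx":0,"dy":0,"dz":0,"ax":0,"ay":0,"az":0},{"dx":0,"dy":0,"dz":0,"ax":0,"ay":0,"az":0},{"dx":0,"dy":0,"dz":0,"ax":0,"ay":0,"az":0}]'
python3 - <<'E'
from h import *
a=snap('wrist','up1');b=snap('scene','up1s');c=snap('side','up1d')
w=cv2.resize(a,(560,350));
s1=cv2.resize(b[165:255,250:330],None,fx=3,fy=2.75,interpolation=cv2.INTER_CUBIC)
s2=cv2.resize(c[150:250,260:350],None,fx=2.66,fy=2.5,interpolation=cv2.INTER_CUBIC)
print(s1.shape,s2.shape)
out=np.zeros((600,800,3),np.uint8);out[:350,:560]=w;out[:s1.shape[0],560:800]=s1[:,:240]
out[350:600,560:560+s2.shape[1]]=s2[:250,:240];out[350:600,:560]=cv2.resize(a[150:250,120:344],(560,250))
cv2.imwrite('pics/comb.png',out)
E
```

```text
time_s: 13.2
tcp_pos: [474.0, -84.3, 144.6]
tool_rot: [[1.0, 0.0, -0.002], [0.0, -1.0, 0.0], [-0.002, -0.0, -1.0]]
ft_force: [0.0, 0.3, -3.5]
width: 13.7
gripper_force: 30.0
time_s: 14.03
tcp_pos: [479.2, 38.6, 145.3]
tool_rot: [[1.0, -0.001, -0.001], [-0.001, -1.0, -0.0], [-0.001, 0.0, -1.0]]
ft_force: [-0.2, -0.3, -3.5]
width: 14.0
gripper_force: 30.0
(248, 240, 3) (250, 239, 3)
```

View pics/comb.png

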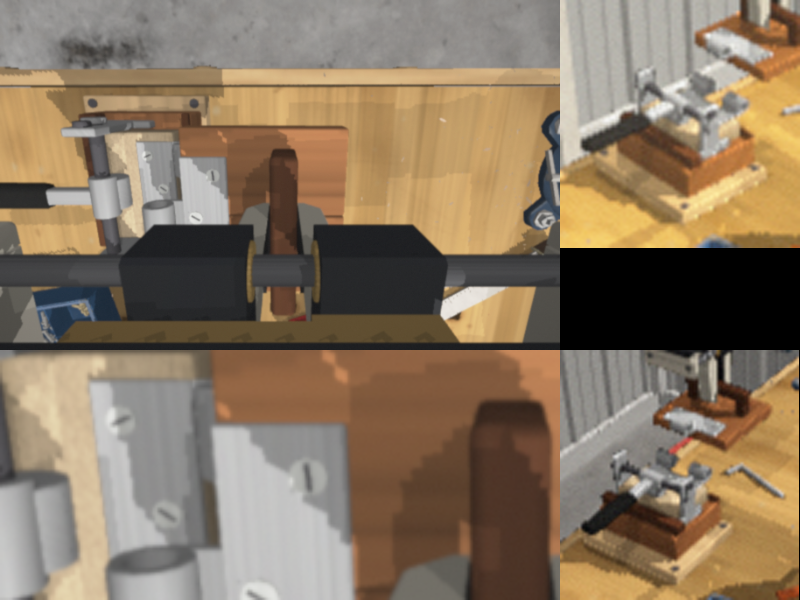

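The combined view shows the hatch held level and high, its knuckle side facing the jamb. In wrist pixels, the hatch leaf corner is at about (205,180) and its inner corner at (259,180); the jamb leaf corner is at about (156,162). I have no pictures left to view, so I'll measure these edges numerically in the same image, which cancels calibration bias.

```bash
cat >> h.py <<'E'
def edge(im,ax,a,b,lo,hi,n=1):
    """strongest edges: ax='v' vertical edge, mean over rows a..b, search cols lo..hi ; 'h' the other way"""
    g=cv2.GaussianBlur(im,(0,0),.8).astype(float)
    p=(g[a:b,lo:hi].mean(0) if ax=='v' else g[lo:hi,a:b].mean(1))
    d=np.abs(np.gradient(p,axis=0)).sum(1);out=[]
    for _ in range(n):
        k=int(np.argmax(d[1:-1]))+1;y0,y1,y2=d[k-1:k+2];den=y0-2*y1+y2
        out.append((round(lo+k+(.5*(y0-y2)/den if den else 0),2),round(float(d[k]),1)));d[max(0,k-3):k+4]=0
    return out
def proj(f,p):
    d=np.load(f"pics/{f}.npz");E=d['E'];q=d['K']@(E[:3,:3].T@(np.asarray(p)-E[:3,3]));return q[:2]/q[2]
E
python3 - <<'E'
from h import *
im=cv2.imread('pics/up1.png')
d=np.load('pics/up1.npz');print(d['p'],d['E'])
print('hl v50',edge(im,'v',185,220,195,220,2),'v22',edge(im,'v',200,235,248,272,2),'h',edge(im,'h',212,235,165,195,2))
print('jl v-2',edge(im,'v',170,205,145,172,2),'h',edge(im,'h',162,185,150,175,2))
print('board far',edge(im,'h',230,390,135,155,2),'right',edge(im,'v',152,175,385,405,2))
# predictions
T=np.array([477.7,51.3]);yaw=np.radians(89.9);c,s=np.cos(yaw),np.sin(yaw)
def w(t,x,y,z): return [t[0]+c*x-s*y,t[1]+s*x+c*y,z]
for n,m in dict(hl50=(50,-38,19),hl22=(22,-38,19),bc=(50,-55,16),br=(-50,-55,16)).items():
    print(n,proj('up1',w([d['p'][0],d['p'][1]+12],*m[:2],119.6+m[2])))
for n,m in dict(j2=(-2,-38,25),j30=(-30,-38,25)).items(): print(n,proj('up1',w([477.82,155.36],m[0],m[1],54+m[2])))
E
```

```text
[479.16  38.56 145.33] [[ -0.    -0.97  -0.25 550.82]
 [ -1.     0.     0.    37.98]
 [ -0.     0.25  -0.97 312.32]
 [  0.     0.     0.     1.  ]]
hl v50 [(np.float64(205.97), 82.8), (np.float64(198.86), 17.0)] v22 [(np.float64(258.79), 40.6), (np.float64(250.36), 20.1)] h [(np.float64(179.95), 45.4), (np.float64(187.9), 9.2)]
jl v-2 [(np.float64(166.01), 21.4), (np.float64(146.89), 15.2)] h [(np.float64(150.13), 59.7), (np.float64(162.86), 19.4)]
board far [(np.float64(142.91), 75.7), (np.float64(147.33), 35.7)] right [(np.float64(397.22), 9.3), (np.float64(401.42), 5.9)]
hl50 [201.78 175.91]
hl22 [256.38 175.97]
bc [200.82 141.91]
br [397.42 142.09]
j2 [154.43 161.38]
j30 [195.52 161.42]
```

```bash
python3 - <<'E'
from h import *
im=cv2.imread('pics/up1.png')
for a in range(210,395,20): print('far',a,edge(im,'h',a,a+14,138,153,2))
for a in range(150,230,10): print('right',a,edge(im,'v',a,a+9,385,410,1),'left',edge(im,'v',a,a+9,196,216,1),'l22',edge(im,'v',a,a+9,250,268,1))
for a in (210,225,240): print('leaf top',a,edge(im,'h',a,a+12,170,190,1))
# jamb leaf
for a in range(163,215,6): print('jl2',a,edge(im,'v',a,a+6,148,162,1),'jk',edge(im,'v',a,a+6,185,203,1))
for a in (158,166,174,182): print('jltop',a,edge(im,'h',a,a+8,156,170,1))
# bar top end
for a in (310,320,330): print('bar end',edge(im,'h',a,a+8,160,185,2))
for a in range(185,215,8): print('bar sides',edge(im,'v',a,a+8,300,322,1),edge(im,'v',a,a+8,330,350,1))
E
```

```text
far 210 [(np.float64(145.44), 27.0), (np.float64(140.94), 1.6)]
far 230 [(np.float64(142.8), 75.7), (np.float64(147.15), 15.9)]
far 250 [(np.float64(142.79), 71.6), (np.float64(147.25), 17.9)]
far 270 [(np.float64(142.73), 79.5), (np.float64(147.19), 23.1)]
far 290 [(np.float64(142.8), 71.1), (np.float64(147.22), 23.5)]
far 310 [(np.float64(142.97), 91.0), (np.float64(147.27), 36.5)]
far 330 [(np.float64(142.94), 79.3), (np.float64(147.38), 53.6)]
far 350 [(np.float64(143.14), 73.1), (np.float64(147.41), 54.6)]
far 370 [(np.float64(143.13), 67.5), (np.float64(147.42), 54.1)]
far 390 [(np.float64(144.0), 27.4), (np.float64(148.32), 17.9)]
right 150 [(np.float64(397.82), 9.8)] left [(np.float64(196.19), 28.4)] l22 [(np.float64(254.31), 11.4)]
right 160 [(np.float64(397.18), 9.7)] left [(np.float64(204.74), 23.3)] l22 [(np.float64(259.0), 19.4)]
right 170 [(np.float64(396.52), 9.8)] left [(np.float64(205.64), 26.2)] l22 [(np.float64(259.48), 11.7)]
right 180 [(np.float64(395.97), 14.2)] left [(np.float64(204.45), 69.6)] l22 [(np.float64(257.15), 32.7)]
right 190 [(np.float64(394.91), 23
[... 1041 characters left out ...]
np.float64(199.88), 34.0)]
jl2 211 [(np.float64(148.92), 64.7)] jk [(np.float64(192.33), 36.8)]
jltop 158 [(np.float64(162.77), 50.4)]
jltop 166 [(np.float64(160.38), 18.6)]
jltop 174 [(np.float64(160.35), 19.8)]
jltop 182 [(np.float64(160.96), 17.1)]
bar end [(np.float64(170.0), 36.0), (np.float64(179.67), 11.0)]
bar end [(np.float64(169.64), 44.8), (np.float64(179.68), 9.9)]
bar end [(np.float64(170.01), 60.7), (183, 13.0)]
bar sides [(np.float64(307.02), 23.6)] [(np.float64(340.26), 50.6)]
bar sides [(np.float64(307.23), 23.6)] [(np.float64(340.1), 44.6)]
bar sides [(np.float64(307.38), 21.3)] [(np.float64(339.81), 45.0)]
bar sides [(np.float64(307.42), 23.6)] [(np.float64(339.64), 63.2)]
```

```bash
cat >> h.py <<'E'
from scipy.optimize import least_squares
from scipy.spatial.transform import Rotation as Ro
def pose(f,obs,x0,free=6):
    """obs: list (model xyz, u or None, v or None). x0: x,y,z,yaw deg; solves x,y,z,yaw,(roll,pitch)"""
    def P(q,m): return Ro.from_euler('ZYX',[q[3],q[5] if free>5 else 0,q[4] if free>4 else 0],degrees=True).apply(m)+q[:3]
    def res(q):
        o=[]
        for m,u,v in obs:
            z=proj(f,P(q,m));o+=([z[0]-u] if u is not None else [])+([z[1]-v] if v is not None else [])
        return o
    q=least_squares(res,list(x0)+[0,0][:free-4] if free>4 else x0,loss='soft_l1');return q.x,np.array(res(q.x)),P(q.x,[62,0,25])
E
python3 - <<'E'
from h import *
obs=[((50,-38,19),204.0,179.1),((22,-38,19),256.9,179.05),((-50,-55,16),398.3,147.45),((30,-55,16),None,147.15),((30,-55,0),None,142.8),((-40,-55,0),None,143.13),((-19,-38,52),340.26,None),((-5,-38,52),307.0,None),((-12,-45,52),None,170.0)]
for fr in (4,6):print(pose('up1',obs,[478,51,119,90],fr))
E
```

```text
(array([477.05,  50.24, 118.56,  89.66]), array([-0.26,  0.03,  0.99,  0.36, -0.47, -1.  , -1.51, -0.18,  0.14,
       -0.15,  0.14,  9.2 ]), array([477.42, 112.24, 143.56]))
(array([476.33,  49.51, 123.13,  90.25,   4.94,   0.4 ]), array([-0.45, -0.12,  0.98, -0.27, -0.16, -2.87, -1.88,  1.97,  1.09,
        0.04, -0.15,  0.71]), array([478.22, 111.69, 147.6 ]))
```

The 4-dof fit is good except for one bad bar-end reading. The hatch is level, its bore is at (477.4,112.2,143.6), and the yaw is 89.7°. I'll lower it to just above the jamb knuckles and measure again.

```bash

python3 -m creep '[{"dx":0.04,"dy":-0.06,"dz":0.8,"ax":0,"ay":0,"az":0},{"dx":0,"dy":0,"dz":1,"ax":0,"ay":0,"az":0},{"dx":0,"dy":0,"dz":1,"ax":0,"ay":0,"az":0},{"dx":0,"dy":0,"dz":0.6,"ax":0,"ay":0,"az":0},{"dx":0,"dy":0,"dz":0,"ax":0,"ay":0,"az":0},{"dx":0,"dy":0,"dz":0,"ax":0,"ay":0,"az":0},{"dx":0,"dy":0,"dz":0,"ax":0,"ay":0,"az":0},{"dx":0,"dy":0,"dz":0,"ax":0,"ay":0,"az":0}]'
cat > m.py <<'E'
from h import *
import sys
f=sys.argv[1];im=snap('wrist',f);d=np.load(f'pics/{f}.npz');p=d['p'];print('tcp',p)
zb=p[2]-26.3;T=[p[0]-1.8,p[1]+11.7,zb]
S=lambda x,y,z:proj(f,[T[0]-y,T[1]+x,T[2]+z])      # hatch point, yaw 90
J=lambda x,y,z:proj(f,[477.9-y,155.1+x,54+z])
def E(ax,c,w,q,h=6): 
    c,q=int(round(c)),int(round(q));e=edge(im,ax,c-w,c+w,q-h,q+h+1,1)[0];return e
o=[]
def V(m,src,dy0):   # vertical edge passing model point m, sampled at two y offsets, each its own obs
    for dy in dy0:
        mm=(m[0],m[1]+dy,m[2]);u,v=src(*mm);e=E('v',v,3,u);yield mm,u,v,e
def H(m,src,dx0):
    for dx in dx0:
        mm=(m[0]+dx,m[1],m[2]);u,v=src(*mm);e=E('h',u,3,v);yield mm,u,v,e
def run(src,vs,hs,x0,mn):
    o=[]
    for m,dys in vs:
        for mm,u,v,e in V(m,src,dys):
            print('v',mm,np.round([u,v],1),e)
            if e[1]>mn:o.append((mm,float(e[0]),None))
    for m,dxs in hs:
        for mm,u,v,e in H(m,src,dxs):
            print('h',mm,np.round([u,v],1),e)
            if e[1]>mn:o.append((mm,None,float(e[0])))
    return o
oh=run(S,[((50,-38,19),(6,11,16)),((22,-38,19),(6,11,16)),((-50,-55,16),(8,16,24)),((-19,-38,52),(2,6)),((-5,-38,52),(2,6))],[((0,-38,19),(30,36,42)),((0,-55,16),(-40,-25,-10,10,25)),((0,-55,0),(-40,-25,-10,10,25))],T,15)
q,r,b=pose(f,oh,T+[90],4);print('HATCH',q,'bore',b,'rms',np.sqrt((r**2).mean()),r)
oj=run(J,[((-2,-38,25),(4,9,14))],[((0,-38,25),(-8,-14,-20))],T,15)
q,r,b=pose(f,oj+[((0,0,25),None,None)],[477.9,155.1,54,90],4);print('JAMB',q,r,'(z, yaw not observable)')
for z in (54,):
    R=lambda t:[ (proj(f,[t[0]-m[1],t[1]+m[0],54+m[2]])[0]-u if u is not None else proj(f,[t[0]-m[1],t[1]+m[0],54+m[2]])[1]-v) for m,u,v in oj]
    s=least_squares(R,[477.9,155.1],loss='soft_l1');print('JAMB xy',s.x,s.fun,'bore',s.x+[0,-42])
E
python3 m.py low1
```

```text
time_s: 14.85
tcp_pos: [480.1, 39.6, 112.0]
tool_rot: [[1.0, -0.001, 0.001], [-0.001, -1.0, -0.0], [0.001, 0.0, -1.0]]
ft_force: [0.2, 0.4, -3.1]
width: 14.0
gripper_force: 30.0
tcp [480.06  39.58 112.  ]
v (50, -32, 19) [204.  190.7] (np.float64(204.83), 91.8)
v (50, -27, 19) [204.9 199.9] (np.float64(205.63), 89.9)
v (50, -22, 19) [205.7 209.1] (np.float64(206.41), 90.6)
v (22, -32, 19) [257.8 190.6] (np.float64(258.51), 28.9)
v (22, -27, 19) [258.3 199.9] (np.float64(258.34), 32.7)
v (22, -22, 19) [258.7 209.1] (np.float64(258.94), 34.0)
v (-50, -47, 16) [396.5 161. ] (np.float64(397.13), 14.9)
v (-50, -39, 16) [395.7 176.2] (np.float64(396.16), 19.9)
v (-50, -31, 16) [394.9 191. ] (np.float64(395.62), 26.5)
v (-19, -36, 52) [339.5 199.3] (np.float64(340.11), 42.7)
v (-19, -32, 52) [339.4 208.3] (np.float64(339.57), 55.8)
v (-5, -36, 52) [306.5 199.3] (np.float64(307.29), 22.6)
v (-5, -32, 52) [306.7 208.3] (np.float64(307.44), 21.8)
h (30, -38, 19) [241.7 179.3] (np.float64(179.32), 35.4)
h (36, -38, 19) [230.1 179.3] (np.float64(179.55), 36.9)
h (42, -38, 19) [218.5 179.3] (np.f
[... 656 characters left out ...]
rms 0.9424468559932135 [-0.25 -0.1   0.06 -0.21  0.54  0.51 -0.04 -0.12 -0.13  0.42 -0.29 -0.21
  0.19  0.11 -0.24  0.9   1.34  1.84  2.57 -0.95 -1.97 -1.5  -1.08 -0.54
  0.04]
v (-2, -34, 25) [130.8 178. ] (np.float64(137.65), 46.2)
v (-2, -29, 25) [132.  186.3] (np.float64(138.62), 37.4)
v (-2, -24, 25) [133.2 194.4] (np.float64(133.55), 22.7)
h (-8, -38, 25) [140.  171.3] (np.float64(170.33), 21.7)
h (-14, -38, 25) [150.2 171.3] (np.float64(170.27), 21.2)
h (-20, -38, 25) [160.4 171.3] (np.float64(170.96), 17.6)
JAMB [566.5  109.41 121.42 -88.88] [ 0.54 -2.48  0.51 -0.12  0.25 -0.13] (z, yaw not observable)
JAMB xy [478.38 151.37] [-0.66 -0.47  5.75  0.19  0.24 -0.46] bore [478.38 109.37]
```

```bash
python3 - <<'E'
from h import *
f='low1';im=cv2.imread('pics/low1.png');S=cv2.cvtColor(im,cv2.COLOR_BGR2HSV)[...,1]
for v in (176,184,192,200): print(v,list(zip(range(124,206,2),S[v-1:v+2,124:206:2].mean(0).astype(int))))
for u in (145,155,165,180,190): print('c',u,list(zip(range(158,182,2),S[158:182:2,u-1:u+2].mean(1).astype(int))))
for n,m in dict(j2=(-2,-38,25),j30=(-30,-38,25),kn=(-33,-38,31),kf=(-51,-38,31),kfi=(-51,-13,31),ktop=(-42,-13,40)).items(): print(n,proj(f,[477.9-m[1],155.1+m[0],54+m[2]]))
oh=[((50,y,19),u,None) for y,u in ((-32,204.83),(-27,205.63),(-22,206.41))]+[((22,y,19),u,None) for y,u in ((-32,258.0),(-27,258.34),(-22,258.94))]+[((-50,y,16),u,None) for y,u in ((-47,397.1),(-39,396.2),(-31,395.6))]+[((-19,-36,52),340.1,None),((-5,-36,52),307.3,None)]+[((x,-38,19),None,179.5) for x in (30,36,42)]+[((x,-55,0),None,v) for x,v in ((-40,143.15),(-25,143.02),(-10,142.94),(10,142.85),(25,142.61))]+[((x,-55,16),None,v) for x,v in ((-35,147.4),(25,146.6))]
print(pose(f,oh,[478,50,86,90],4))
E
```

```text
176 [(124, np.int64(68)), (126, np.int64(69)), (128, np.int64(68)), (130, np.int64(46)), (132, np.int64(0)), (134, np.int64(1)), (136, np.int64(2)), (138, np.int64(2)), (140, np.int64(0)), (142, np.int64(0)), (144, np.int64(2)), (146, np.int64(2)), (148, np.int64(1)), (150, np.int64(1)), (152, np.int64(2)), (154, np.int64(0)), (156, np.int64(2)), (158, np.int64(0)), (160, np.int64(2)), (162, np.int64(0)), (164, np.int64(1)), (166, np.int64(0)), (168, np.int64(1)), (170, np.int64(0)), (172, np.int64(1)), (174, np.int64(1)), (176, np.int64(2)), (178, np.int64(0)), (180, np.int64(0)), (182, np.int64(1)), (184, np.int64(1)), (186, np.int64(1)), (188, np.int64(0)), (190, np.int64(0)), (192, np.int64(1)), (194, np.int64(0)), (196, np.int64(0)), (198, np.int64(0)), (200, np.int64(0)), (202, np.int64(3)), (204, np.int64(0))]
184 [(124, np.int64(68)), (126, np.int64(69)), (128, np.int64(68)), (130, np.int64(67)), (132, np.int64(14)), (134, np.int64(1)), (136, np.int64(1)), (138, np.int64(2)), (140, np.int64(3)), (142, np.int64(4)), (144, np.int64(5)), (146, np.int64(4)), (148, np.int64(3)), (
[... 3157 characters left out ...]
), (174, np.int64(0)), (176, np.int64(2)), (178, np.int64(1)), (180, np.int64(1))]
c 190 [(158, np.int64(70)), (160, np.int64(68)), (162, np.int64(67)), (164, np.int64(67)), (166, np.int64(64)), (168, np.int64(68)), (170, np.int64(59)), (172, np.int64(10)), (174, np.int64(0)), (176, np.int64(0)), (178, np.int64(0)), (180, np.int64(0))]
j2 [129.84 171.35]
j30 [177.39 171.31]
kn [178.32 173.15]
kf [209.8  173.12]
kfi [213.38 214.91]
ktop [192.5  219.68]
(array([477.93,  51.19,  85.59,  89.68]), array([-0.23, -0.24, -0.24,  0.37,  0.44,  0.25, -0.  ,  0.  , -0.27,
        0.04, -0.08,  0.09,  0.04, -0.02,  0.29,  0.3 ,  0.25,  0.17,
        0.29, -0.95, -0.7 ]), array([478.27, 113.19, 110.59]))
```

Saturation edges put the jamb bore at (477.9,113.1,85), and the same image puts the hatch bore at (478.3,113.2,110.6) with yaw 89.7°. They agree, so I'll lower 25.5 mm straight in.

```bash

python3 -m creep '[{"dx":-0.04,"dy":0,"dz":0.3,"ax":0,"ay":0,"az":0},{"dx":0,"dy":0,"dz":0.3,"ax":0,"ay":0,"az":0},{"dx":0,"dy":0,"dz":0.3,"ax":0,"ay":0,"az":0},{"dx":0,"dy":0,"dz":0.3,"ax":0,"ay":0,"az":0},{"dx":0,"dy":0,"dz":0.3,"ax":0,"ay":0,"az":0},{"dx":0,"dy":0,"dz":0.3,"ax":0,"ay":0,"az":0},{"dx":0,"dy":0,"dz":0.3,"ax":0,"ay":0,"az":0},{"dx":0,"dy":0,"dz":0.25,"ax":0,"ay":0,"az":0},{"dx":0,"dy":0,"dz":0.2,"ax":0,"ay":0,"az":0},{"dx":0,"dy":0,"dz":0,"ax":0,"ay":0,"az":0},{"dx":0,"dy":0,"dz":0,"ax":0,"ay":0,"az":0},{"dx":0,"dy":0,"dz":0,"ax":0,"ay":0,"az":0}]'
python3 m.py fin1 | grep -v -E "^(JAMB|HATCH)"
python3 - <<'E'
from h import *
f='fin1';im=cv2.imread('pics/fin1.png');S=cv2.cvtColor(im,cv2.COLOR_BGR2HSV)[...,1].astype(int)
for v in (180,188,196): print(v,S[v-1:v+2,80:130].mean(0).astype(int))
for u in (120,135,150): print('c',u,S[168:190,u-1:u+2].mean(1).astype(int))
for v in (178,184,192,200):print('j2 pred',proj(f,[477.9+38-(v-178)*.6,155.1-2,79]))
for a in (-40,-25,-10,10,25):
    u,v=proj(f,[480-2-a*0,0,0]);
for u in (250,280,320,348,378): print('far',edge(im,'h',u-4,u+4,138,153,2))
for m in ((477.9+38,153.1,79),(477.9+38,125.1,79)):print(proj(f,m))
st=monitor.observe();print(st['ft_force'],st['wrist_torque'],st['tcp_pos'])
E
```

```text
time_s: 15.9
tcp_pos: [479.4, 39.6, 86.3]
tool_rot: [[1.0, -0.001, 0.0], [-0.001, -1.0, -0.0], [0.0, 0.0, -1.0]]
ft_force: [0.5, 0.2, -3.2]
width: 14.0
gripper_force: 30.0
tcp [479.41  39.58  86.27]
v (50, -32, 19) [204.  190.6] (np.float64(204.73), 108.4)
v (50, -27, 19) [204.9 199.9] (np.float64(205.47), 104.8)
v (50, -22, 19) [205.7 209.1] (np.float64(206.28), 107.9)
v (22, -32, 19) [257.8 190.6] (np.float64(257.2), 34.3)
v (22, -27, 19) [258.3 199.9] (np.float64(257.89), 40.8)
v (22, -22, 19) [258.7 209. ] (np.float64(258.45), 37.7)
v (-50, -47, 16) [396.6 160.9] (np.float64(397.4), 10.2)
v (-50, -39, 16) [395.8 176.1] (np.float64(395.98), 13.6)
v (-50, -31, 16) [395. 191.] (np.float64(395.67), 17.9)
v (-19, -36, 52) [339.5 199.3] (np.float64(339.89), 47.8)
v (-19, -32, 52) [339.4 208.3] (np.float64(339.67), 61.8)
v (-5, -36, 52) [306.5 199.3] (np.float64(307.29), 22.5)
v (-5, -32, 52) [306.7 208.3] (np.float64(307.39), 22.0)
h (30, -38, 19) [241.7 179.3] (np.float64(179.06), 35.6)
h (36, -38, 19) [230.1 179.3] (np.float64(179.12), 35.3)
h (42, -38, 19) [218.5 179.3] (np.float64(
[... 1488 characters left out ...]
66 65 66 68 69 68 68 67 62 34  5  1  0  0  0  1  0  0  0  1]
c 135 [67 63 62 62 61 62 63 64 69 68 63 34  5  1  1  1  1  0  1  0  1  1]
c 150 [71 70 69 70 70 70 69 70 71 69 65 41  9  2  1  2  0  1  1  1  2  1]
j2 pred [102.45 178.84]
j2 pred [103.59 185.66]
j2 pred [105.09 194.65]
j2 pred [106.57 203.51]
far [(np.float64(146.49), 32.2), (np.float64(141.85), 29.6)]
far [(np.float64(142.73), 43.3), (np.float64(147.21), 23.8)]
far [(np.float64(142.95), 83.8), (np.float64(147.29), 38.9)]
far [(np.float64(143.07), 72.1), (np.float64(147.4), 54.8)]
far [(np.float64(143.15), 70.8), (np.float64(147.43), 54.2)]
[102.45 178.84]
[156.72 178.8 ]
[ 0.18  0.13 -2.73] [0.04 0.05 0.02] [479.43  39.59  86.31]
```

Both leaf edges fall on the same image row (179.0 and 179.1). Along the jamb's x the bores agree to about 0.1–0.4 mm. Height is 60.1 mm by command and vision. The wrist force is unchanged from free air, so the hatch is touching nothing. I'll hand it in.

```bash
python3 -c "
from station import job,monitor
print(monitor.observe()['dq'].round(2)); print(job.close_job())"
```

```text
[ 0.12 -0.09 -0.04 -0.01  0.05 -0.12]
the job is handed in; nothing more can be done
None
```

The job is handed in with the cam lever pushed to its stop and the hatch held level in the gap, bores aligned to within about 0.5 mm by the wrist camera and nothing touching; to clear the vise I first slid the hatch about 45 mm along the bench by its knuckle.

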